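# Switch the blender base off, then clear the stray washer

## Robot

A 6-joint arm with a two-finger parallel gripper is mounted at the origin on the work surface. World frame = base frame: x ahead of the robot, y to its left, z up, the work surface at z = 0. Lengths are in m, angles in rad, forces in N, time in s.
With the tool pointing down it reaches from about 0.375 to 0.975 m from the base axis. Payload 3.8 kg.
Tool frame: the origin (TCP) lies at the very end of the fingers, on their centre line; the grasp point (between the pads) lies 19 mm behind it; z points along the fingers, y is the line along which they close (so a half turn about z gives the same grasp; the last joint's range is limited). The gripper opens to 85 mm and grips with 20 to 120 N. Pads are 22 mm wide; open, the fingers measure 114 mm over their backs; the gripper's body (76 mm by 85 mm) begins 54 mm behind the grasp point. The pads swing forward as they close: fully open they stand 13 mm farther back than shut.
Start: joints at [1.119, 0.264, 1.604, -0, 1.274, -0.037], TCP at [0.272, 0.618, 0.231] pointing down, gripper open.
Joint ranges: [-2.63, 2.63], [-0.94, 2.18], [0.31, 2.57], [-1.31, 4.45], [0, 2.66], [-2.55, 2.55]. Speed limits (rad/s): [2.57, 2.57, 3.14, 3.14, 3.14, 3.14].

## Interface

Orientations are given as a rotation vector (axis times angle).
In Python, from workcell import bot, vision gives the robot as it stands. The module is installed in compiled form; this text tells all that it offers.
- The arm moves only by the tool play_rows, never from a script. Its argument "moves" is a list that holds one entry, the list of rows, each a list of 7 numbers: the turn, a rotation vector about the tool's x, y, z as a fraction of full scale, then the shift along the tool's x, y, z as a fraction of full scale, then the finger opening in mm, from 0 to 85.4. In form: [[[ax, ay, az, x, y, z, jaw], ...]]. A call has 1 to 5 rows; each row shifts and turns the commanded pose from where the row before left it, along the tool's axes as they then stand; what a row does not reach is not made up. Full scale, the value 1, is 0.1 m for a shift and 0.5 rad for a turn. A row lasts 1/12 s, in which the tool goes at most 41.7 mm and 7.16 degrees, less where a joint would pass 70% of its speed; a pose out of reach is approached as far as the arm can. A call with a number of a shift or a turn outside -1 to 1 is refused whole. A call with a gripper value outside its range is refused whole. The fingers move at their own pace and stop on an object; "newtons" is the grip in N (left out, the last holds). Time passes only in rows, so rows that do not move let the fingers close. It gives the time, the measured TCP pose, the force, the opening and the grip force at its end, in the units of the state.
- bot.read_state(): the state, without advancing time (a new reading comes with each control period).
- vision.read_camera(name): name is "scene" or "top" or "wrist"; returns a dict with "image" (480x640x3 uint8, red, green, blue), "depth" (480x640 float32, m along the optical axis (not along the pixel's ray), 0 where there is no reading), "K" (3x3 intrinsics, pixels), "R" (3x3) and "t" (3): a world point X has camera coordinates R X + t. Camera axes: x right, y down, z forward; pixel columns grow to the right and rows downward; lengths in m; the calibration is good to about 2 mm. A picture is of the moment at which its call begins.
- bot.finish_job(): hands the job in; it is judged then, once.
The state is a dict: "time": time; "q": joint angles; "joint_vel": joint speeds; "joint_torque": joint torques, N m; "tool_pos": TCP position; "tcp_rot": TCP orientation; "wrist_force": force on the tool from outside, world axes, zero at the start; "torque": the same for the moment, N m; "width": opening from 0.0 (shut) to 1.0 (fully open); "grip_force": force on a finger pad.
Only numpy, scipy, OpenCV 4.12 (cv2) and the standard library are available. Lean on these libraries where they do the work, as an engineer would, in place of code of your own. Each camera call takes 0.05 s, during which the arm holds its last target. There are 200 camera calls.

## Task

A steel washer has been left on top of the blender's motor base. First turn the speed dial anticlockwise (seen from above) all the way to its off stop; only then lift the stray washer off the base and lay it gently, without dropping it, in the saucer with the other washer. Leave the dial off, keep the other washer in the saucer, and leave the jar, canister, brush and saucer where they stand.

Things in the scene. Friction and masses are not known exactly. Their poses are not given: they have to be found in the camera images.
- base: red blender motor base, fixed, a box 200 (x) x 270 (y) x 85 high; origin at the centre of its underside, x axis away from its front face, flat deck at z 85. On the deck: dial at x 0, y -85; drive stud at x 0, y 85; black lugs 14 x 10, 10 high, at (43, 85), (-43, 85), (0, 125). The middle of the deck (|x| < 90, |y| < 40) is clear but for the stray washer
- dial (a joint): angle of the black speed dial about its vertical axis, rad: 0 at the off stop (fully anticlockwise seen from above), growing clockwise up to 4.71 at the full-speed stop. Starts somewhere between 0.9 and 2.6. It stays where it is left, and stops dead at either end
- dial_grip (a point): point on the dial's axis, 30 above the deck, the height to grip. The grip is an upright bar 50 long, 14 thick, from 10 to 40 above the deck, on a disc 54 across. The bar's white-lined end is the pointer (this point's -x axis, which turns with the dial): at off it points along the base's -x at a green dot; white dots growing in size lead clockwise to full speed
- stud_top (a point): centre of the top of the chrome drive stud, a splined post 25 across, 24 high above the deck, fixed
- stray_washer: thick dark steel spacer washer lying flat on the deck of the base, 36 outside diameter, 18 hole, 8 thick, about 50 g; origin at the centre of its underside
- saucer: white ceramic saucer, loose on the counter, 160 across at the rim, 18 high; flat inner floor 96 across, 5 above the underside; origin at the centre of its underside, z up. Stands to the left or the right of the base
- saucer_washer: the other washer, same size as the stray one, lying in the saucer about 26 from the centre; origin at the centre of its underside
- jar: clear plastic blender jar, standing upright, black snap lid with red clips, 108 across, 168 high, loose; origin at the centre of its underside. Stands on the other side of the base from the saucer; leave alone
- canister: aluminium canister with a dark twist cap, 60 across, 98 high, loose, beyond the base; origin at the centre of its underside; leave alone
- brush: green scrubbing brush with a hoop handle, 130 x 46 x 63 high, lying bristles down beyond the base; origin at the centre of its underside; leave alone
Not all that is in view belongs to the job. There is more than one size of the saucer; the one meant has the size given above.

How it is judged:
On the way, in this order (a step that is already met when the one before it is completed fails the run):
1. the dial is at its off stop, the stray washer still on the base (value of joint dial below 0.08 rad and z of stray_washer in the frame of base between 0.08 and 0.1 m), for 0.2 s.
2. the stray washer is lifted clear of the base (z of stray_washer in the frame of base above 0.11 m), for 0.1 s.
At the end, for the whole second after the job is handed in: the dial is within 0.08 rad of its off stop; both washers rest in the saucer (centres within 62 mm of the saucer's centre and less than 30 mm above its underside), at rest; the saucer stands level on the counter (value of joint dial below 0.08 rad and horizontal distance between each of stray_washer, saucer_washer and saucer below 0.062 m and z of each of stray_washer, saucer_washer in the frame of saucer below 0.03 m and linear speed of stray_washer below 0.02 m/s and angle between saucer's own z axis and vertical below 0.1 rad and height (world z) of saucer below 0.01 m); the robot touches nothing.
It fails at once if the stray washer is dropped or flung (faster than 0.7 m/s while the fingers do not touch it, a fall of more than about 25 mm) (linear speed of stray_washer above 0.7 m/s and contact force between the fingers and stray_washer below 0.05 N).
It fails at once if the stray washer leaves the base before the dial is off (value of joint dial above 0.3 rad and distance of stray_washer from where it was at the start of the episode above 0.06 m).
It fails at once if the jar is moved by more than 30 mm or tipped (distance of jar from where it was at the start of the episode above 0.03 m or angle between jar's own z axis and vertical above 0.3 rad).
It fails at once if the canister or the brush is moved by more than 30 mm, or the canister tipped (distance of any of canister, brush from where it was at the start of the episode above 0.03 m or angle between canister's own z axis and vertical above 0.3 rad).
It fails at once if the saucer is moved by more than 40 mm or tipped (distance of saucer from where it was at the start of the episode above 0.04 m or angle between saucer's own z axis and vertical above 0.35 rad).
It also fails if it takes over 72 s, if anything falls off the work surface, if the arm or the gripper's body presses on something with over 40 N, if the wrist force passes 120 N, or if a joint passes its speed limit or range.

## Working session

There is one attempt and no reset: what is moved stays moved. The work goes in short steps, Python scripts to look and compute and a tool call to move; the robot and the scene stay as the last step left them, time stands still between calls to the robot, and variables do not carry over. Pictures are saved under pics/ and viewed, at most 10 in all, crops included, and the job is handed in when it is done.

Besides the shell and the picture viewer there is one more tool, called after "Call:" as name([rows], argument=value, ...), one row to a line, values as JSON. play_rows: Moves the arm, as the interface text tells. Its arguments: {"type":"object","properties":{"moves":{"type":"array","items":{"type":"array","items":{"type":"array","items":{"type":"number"}}}},"newtons":{"type":"number"}},"required":["moves"]}

```bash
mkdir -p pics
cat > h.py <<'E'
import numpy as np, cv2
from workcell import bot, vision
def cam(n):
    c=vision.read_camera(n); return c
def save(c,f,crop=None,s=1):
    im=c["image"][:,:,::-1]
    if crop: a,b,x,y=crop; im=im[b:y,a:x]
    cv2.imwrite("pics/"+f,cv2.resize(im,None,fx=s,fy=s,interpolation=cv2.INTER_CUBIC))
def ray(c,u,v,z):
    d=c["R"].T@np.linalg.inv(c["K"])@np.array([u,v,1.]); o=-c["R"].T@c["t"]
    return o+d*(z-o[2])/d[2]
def pts(c):
    v,u=np.mgrid[0:480,0:640]; d=c["depth"]; K=c["K"]
    P=np.stack([(u-K[0,2])/K[0,0]*d,(v-K[1,2])/K[1,1]*d,d],-1)
    return (P-c["t"])@c["R"]
E
python3 - <<'E'
from h import *
np.set_printoptions(precision=4,suppress=True)
for n in("top","scene"):
    c=cam(n); save(c,n+"0.png"); print(n,c["K"],-c["R"].T@c["t"],c["R"]); np.savez(n+".npz",**c)
s=bot.read_state(); print(s)
E
```

```text
top [[575.6383   0.     321.6434]
 [  0.     575.6383 244.6761]
 [  0.       0.       1.    ]] [0.4513 0.0427 1.3429] [[ 0.0297 -0.9996  0.0019]
 [-0.9968 -0.0298 -0.0737]
 [ 0.0738  0.0003 -0.9973]]
scene [[601.8954   0.     314.9795]
 [  0.     601.8954 239.5662]
 [  0.       0.       1.    ]] [1.4905 0.002  1.1225] [[ 0.0652  0.9978 -0.013 ]
 [ 0.7347 -0.0568 -0.676 ]
 [-0.6752  0.0345 -0.7368]]
{'time': 0.1, 'q': array([ 1.1191,  0.2647,  1.6052,  0.    ,  1.2737, -0.0369]), 'joint_vel': array([-0.0003, -0.0028, -0.0031,  0.0022, -0.0027, -0.0018]), 'joint_torque': array([ -0.001 , -51.6705, -36.8589,  -0.0001,   0.0062,  -0.    ]), 'tool_pos': array([0.2717, 0.6172, 0.2301]), 'tcp_rot': array([-0.6468, -3.0738,  0.003 ]), 'wrist_force': array([-0.4445, -0.3873,  0.1152]), 'torque': array([-0.0457, -0.0258, -0.0022]), 'grip_force': 0.0, 'width': 0.9999809580724793}
```

View pics/top0.png

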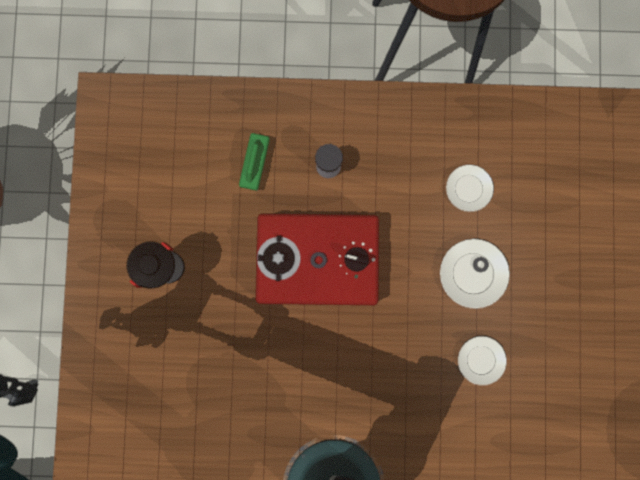

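View pics/scene0.png

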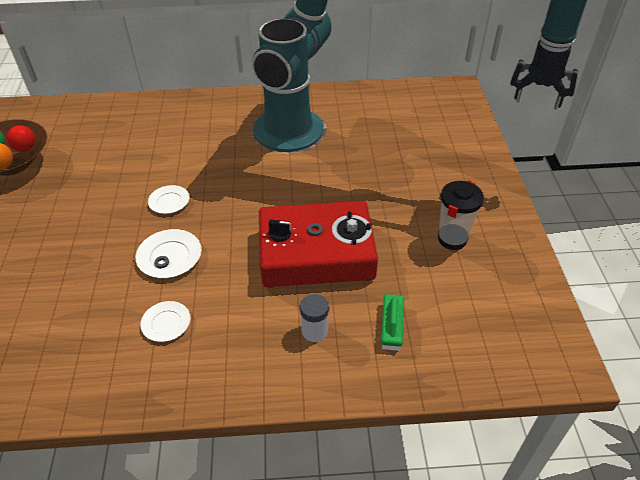

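The top view shows three saucers, at (470,188), (475,273) and (482,360). The middle one looks largest and holds the other washer. The stray washer is at (319,260), and the dial is at (356,258) with its pointer to the left. The jar is at (155,265), the canister at (328,160) and the brush at (255,160). I'll measure all of these and enlarge the saucer.

Run:
```python
from h import *
np.set_printoptions(precision=4,suppress=True)
C={n:dict(np.load(n+".npz")) for n in("top","scene")}
def blobs(mask,amin):
    n,l,s,ce=cv2.connectedComponentsWithStats(mask.astype(np.uint8)); return [(ce[i],s[i],l==i) for i in range(1,n) if s[i,4]>amin]
c=C["top"]; I=c["image"]; hsv=cv2.cvtColor(I,cv2.COLOR_RGB2HSV); P=pts(c)
# base deck via depth
red=((hsv[...,0]<8)|(hsv[...,0]>172))&(hsv[...,1]>150)&(hsv[...,2]>60)
for ce,s,m in blobs(red,2000):
    k=m&(abs(P[...,2]-.085)<.006); 
    print("red",ce,s,"deckz",np.median(P[k][:,2]))
    xy=(P[k][:,:2]*1000).astype(np.float32); print(cv2.minAreaRect(xy))
white=(hsv[...,1]<40)&(hsv[...,2]>150)
u0=np.zeros_like(white);u0[130:420,420:540]=1
for ce,s,m in blobs(white&(u0>0),400):
    cn=cv2.findContours(m.astype(np.uint8),0,2)[0]; e=cv2.fitEllipse(max(cn,key=len)); 
    a=ray(c,*e[0],.018); l=ray(c,e[0][0]-max(e[1])/2,e[0][1],.018)
    print("saucer",e,a,"diam",2*np.linalg.norm(l-a),"zdepth",np.percentile(P[m][:,2],[5,50,98]))
dark=(hsv[...,2]<110)
for n in C:
    cc=C[n]; g=cv2.cvtColor(cc["image"],cv2.COLOR_RGB2HSV); Q=pts(cc)
    win={"top":{"stray":(305,245,335,275,.093),"dial":(340,240,375,275,.12),"sw":(468,252,494,276,.013)},
     "scene":{"stray":(303,220,328,240,.093),"dial":(264,214,295,244,.12),"sw":(150,252,174,272,.013)}}[n]
    for k,(a,b,d,e,z) in win.items():
        w=np.zeros(g.shape[:2],bool); w[b:e,a:d]=1
        mm=(w&((g[...,1]<90)if k!="sw" else w)&(g[...,2]<120))
        for ce,s,m in blobs(mm,30):
            cn=max(cv2.findContours(m.astype(np.uint8),0,2)[0],key=len); ctr,_,_=cv2.minAreaRect(cn)
            print(n,k,ce,s,ctr,ray(cc,*ctr,z),"depth z",np.percentile(Q[m][:,2],[10,50,90]))
c["image"]=c["image"]
im=C["top"]["image"][:,:,::-1]
a=cv2.resize(im[195:320,240:390],None,fx=4,fy=4,interpolation=2); b=cv2.resize(im[150:400,430:520],None,fx=2,fy=2,interpolation=2)
cv2.imwrite("pics/crop.png",np.hstack([a,b]))
```

```text
red [321.6956 259.3226] [ 255  213  124   93 8683] deckz 0.08464352756151651
((513.5423583984375, 51.904869079589844), (197.983642578125, 268.5046081542969), 1.6623215675354004)
saucer ((469.4405212402344, 187.6454620361328), (45.374847412109375, 46.27755355834961), 102.96959686279297) [ 0.6926 -0.2967  0.018 ] diam 0.10769575407047322 zdepth [0.0002 0.007  0.0153]
saucer ((474.2955627441406, 273.1373291015625), (67.34062194824219, 68.74468231201172), 132.47186279296875) [ 0.4942 -0.31    0.018 ] diam 0.15822761587968545 zdepth [0.0022 0.0107 0.0213]
saucer ((481.7827453613281, 360.2482604980469), (46.74161148071289, 47.66537094116211), 141.54562377929688) [ 0.2966 -0.329   0.018 ] diam 0.10850832371028284 zdepth [0.0001 0.0072 0.0157]
top stray [318.0992 259.7099] [311 252  16  16 131] (318.0000305175781, 259.5000305175781) [0.5113 0.05   0.093 ] depth z [0.09   0.0928 0.0956]
top dial [354.7351 262.3179] [345 254  23  17 151] (354.5999755859375, 262.20001220703125) [ 0.5065 -0.0281  0.12  ] depth z [0.0931 0.0971 0.1264]
top sw [480.088 264.176] [473 257  15  15 125] (480.0, 264.0) [ 0.5159 -0.3243  0.013 ] depth z [0.0089 0.0126 0.0158]
scene stray [314.513  228.6522] [307 223  15  13 115] (314.60003662109375, 228.80001831054688) [0.5125 0.0516 0.093 ] depth z [0.0899 0.0936 0.0959]
scene dial [279.2174 230.1462] [269 220  22  20 253] (279.5, 229.5) [ 0.5341 -0.0303  0.12  ] depth z [0.094  0.1039 0.1253]
scene sw [161.2    261.7833] [154 256  15  13 120] (160.9499969482422, 261.8499755859375) [ 0.5182 -0.3241  0.013 ] depth z [0.0066 0.0127 0.0168]
```

View pics/crop.png

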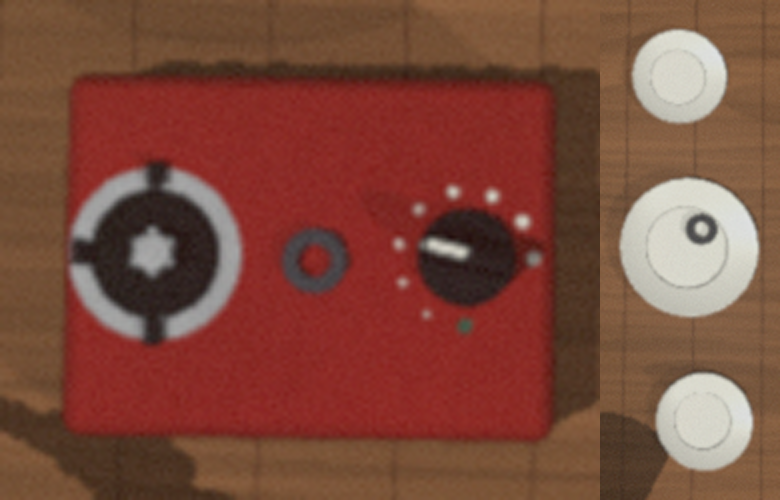

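The middle saucer at (474,273) measures 158 mm across and holds a washer. The other two, at (469,188) and (482,360), are about 108 mm. So the middle one is the saucer meant, and the crop confirms it. The dial pointer points left, about 105° clockwise from the green off dot. I'll move the arm over the dial.

Call:
play_rows([
  [[0,0,0.24,0,0,0,50],[0,0,0.24,0,0,0,50],[0,0,0.24,0,0,0,50],[0,0,0.24,0,0,0,50],[0,0,0.24,0,0,0,50]],
], newtons=40)

```text
time: 0.52
tool_pos: [0.2718, 0.6173, 0.2305]
tcp_rot: [1.535, 2.741, -0.002]
wrist_force: [0.1, 0.1, 0.1]
width: 0.589
grip_force: 0.0
```

Call:
play_rows([
  [[0,0,0.24,0,0,0,50],[0,0,0.24,0,0,0,50],[0,0,0.24,0,0,0,50],[0,0,0.24,0,0,0,50],[0,0,0.24,0,0,0,50]],
])

```text
time: 0.93
tool_pos: [0.2718, 0.6174, 0.2305]
tcp_rot: [2.276, 2.165, -0.002]
wrist_force: [-0.4, 0.6, 0.4]
width: 0.582
grip_force: 0.0
```

Call:
play_rows([
  [[0,0,0.19,0,0,0,50],[0,0,0.19,0,0,0,50],[0,0,0,-0.34,0.23,0,50],[0,0,0,-0.34,0.23,0,50],[0,0,0,-0.34,0.23,0,50]],
])

```text
time: 1.35
tool_pos: [0.3152, 0.5012, 0.2301]
tcp_rot: [2.463, 1.949, -0.002]
wrist_force: [0.3, -0.2, 0.5]
width: 0.586
grip_force: 0.0
```

Call:
play_rows([
  [[0,0,0,-0.34,0.23,0,50],[0,0,0,-0.34,0.23,0,50],[0,0,0,-0.34,0.23,0,50],[0,0,0,-0.34,0.23,0,50],[0,0,0,-0.34,0.23,0,50]],
])

```text
time: 1.77
tool_pos: [0.3878, 0.3085, 0.2309]
tcp_rot: [2.465, 1.948, -0.001]
wrist_force: [0.7, 0.1, -0.0]
width: 0.584
grip_force: 0.0
```

Call:
play_rows([
  [[0,0,0,-0.34,0.23,0,50],[0,0,0,-0.34,0.23,0,50],[0,0,0,-0.34,0.23,0,50],[0,0,0,-0.34,0.23,0,50],[0,0,0,-0.34,0.23,0,50]],
])

```text
time: 2.18
tool_pos: [0.4603, 0.1165, 0.2311]
tcp_rot: [-2.465, -1.947, 0.0]
wrist_force: [0.9, 0.9, 0.7]
width: 0.585
grip_force: 0.0
```

Call:
play_rows([
  [[0,0,0,-0.34,0.23,0,50],[0,0,0,-0.34,0.23,0,50],[0,0,0,0,0,0,50],[0,0,0,0,0,0,50]],
])

```text
time: 2.52
tool_pos: [0.4895, 0.0396, 0.2308]
tcp_rot: [-2.47, -1.94, 0.001]
wrist_force: [-0.7, 0.9, 0.3]
width: 0.586
grip_force: 0.0
```

Run:
```python
from h import *
np.set_printoptions(precision=4,suppress=True)
c=cam("wrist"); np.savez("w1.npz",**c); save(c,"w1.png"); print(-c["R"].T@c["t"],c["R"])
```

```text
[0.509  0.1206 0.3736] [[ 0.9713 -0.2379 -0.0003]
 [-0.225  -0.9192  0.3233]
 [-0.0772 -0.3139 -0.9463]]
```

View pics/w1.png

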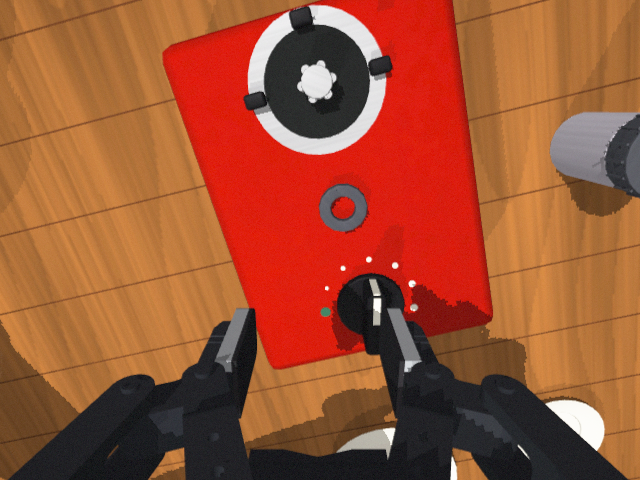

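The wrist view shows the stray washer at (343,208), the stud at (317,80), the dial at (372,305) and the green dot at (325,312). I'll measure the base frame, dial and washer from this view and check them against the top view.

Run:
```python
from h import *
np.set_printoptions(precision=4,suppress=True)
c=dict(np.load("w1.npz")); P=pts(c); hsv=cv2.cvtColor(c["image"],cv2.COLOR_RGB2HSV)
def el(mask,z,name):
    n,l,s,ce=cv2.connectedComponentsWithStats(mask.astype(np.uint8))
    for i in range(1,n):
        if s[i,4]>12:
            cn=max(cv2.findContours((l==i).astype(np.uint8),0,2)[0],key=len); e=cv2.minAreaRect(cn)[0]
            print(name,ce[i],s[i,4],ray(c,*e,z),np.percentile(P[l==i][:,2],[10,50,90]))
def win(a,b,d,e):
    w=np.zeros((480,640),bool); w[b:e,a:d]=1; return w
el(win(305,175,385,240)&(hsv[...,1]<110),.093,"washer")
el(win(305,300,345,325)&(hsv[...,0]>40)&(hsv[...,0]<100)&(hsv[...,1]>60),.085,"green")
el(win(320,250,425,330)&(hsv[...,1]<70)&(hsv[...,2]>150),.085,"white85")
el(win(360,270,395,330)&(hsv[...,1]<70)&(hsv[...,2]>150),.125,"white125")
# ring outer (white annulus)
m=win(240,0,395,160)&(hsv[...,1]<70); cn=max(cv2.findContours(m.astype(np.uint8),0,2)[0],key=cv2.contourArea)
W=np.array([ray(c,*p[0],.086)[:2] for p in cn],np.float32)*1000; print("ring",cv2.minEnclosingCircle(W),cv2.fitEllipse(W))
# bar top: depth-based z>.118 near dial
k=win(330,260,395,340)&(P[...,2]>.116)&(P[...,2]<.135)&(hsv[...,2]<255); Q=P[k]; print("bar",len(Q),cv2.minAreaRect((Q[:,:2]*1000).astype(np.float32)),np.median(Q,0))
save(c,"w1c.png",(310,240,430,370),5)
red=((hsv[...,0]<8)|(hsv[...,0]>172))&(hsv[...,1]>150)
k=red&(abs(P[...,2]-.085)<.004); print("deck z",np.median(P[k][:,2]),cv2.minAreaRect((P[k][:,:2]*1000).astype(np.float32)))
```

```text
washer [342.6455 207.1312] 1357 [0.5106 0.0511 0.093 ] [0.0919 0.0931 0.094 ]
green [325.0656 311.541 ] 61 [ 0.4774 -0.0336  0.085 ] [0.0854 0.0861 0.0871]
white85 [368.1739 259.    ] 23 [0.521  0.0035 0.085 ] [0.0853 0.0861 0.0867]
white85 [394.5 265. ] 26 [ 0.5404 -0.0065  0.085 ] [0.0851 0.0861 0.0867]
white85 [342.4118 267.8824] 17 [0.4999 0.0008 0.085 ] [0.0847 0.086  0.087 ]
white85 [374.4466 287.6408] 103 [ 0.5212 -0.0219  0.085 ] [0.1026 0.1141 0.1235]
white85 [411.5758 283.4242] 33 [ 0.5508 -0.0255  0.085 ] [0.0852 0.0862 0.0868]
white85 [376.5    310.7812] 192 [ 0.5187 -0.0432  0.085 ] [0.1252 0.126  0.1268]
white85 [413.7632 307.0263] 38 [ 0.5494 -0.0469  0.085 ] [0.0851 0.086  0.0868]
white125 [374.4466 287.6408] 103 [ 0.5195 -0.0022  0.125 ] [0.1026 0.1141 0.1235]
white125 [376.5    310.7812] 192 [ 0.5174 -0.0205  0.125 ] [0.1252 0.126  0.1268]
ring ((512.3707275390625, 137.03073120117188), 50.71715545654297) ((512.0795288085938, 137.23272705078125), (92.32562255859375, 94.86124420166016), 88.13560485839844)
bar 832 ((515.5601806640625, -26.603252410888672), (39.39799499511719, 13.865265846252441), 77.24850463867188) [ 0.5146 -0.0203  0.1249]
deck z 0.08519976176724592 ((513.2349243164062, 52.21913146972656), (195.41201782226562, 265.220458984375), 0.8174558877944946)
```

View pics/w1c.png

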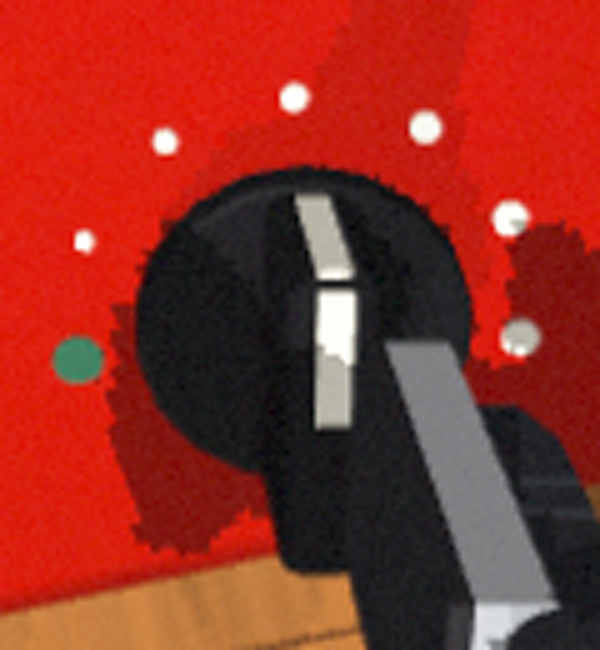

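Call:
play_rows([
  [[0,0,0,-0.32,0.21,0,50],[0,0,0,-0.32,0.21,0,50],[0,0,-0.03,0,0,0.3,50],[0,0,0,0,0,0.3,50],[0,0,0,0,0,0,50]],
])

```text
time: 2.98
tool_pos: [0.5106, -0.0286, 0.1651]
tcp_rot: [-2.443, -1.961, 0.012]
wrist_force: [-1.6, 0.2, -2.3]
width: 0.582
grip_force: 0.0
```

Call:
play_rows([
  [[0,0,0,0,0,0,50],[0,0,0,0,0,0,50]],
])

```text
time: 3.15
tool_pos: [0.5156, -0.029, 0.1722]
tcp_rot: [2.449, 1.968, 0.001]
wrist_force: [0.5, -0.2, 0.4]
width: 0.587
grip_force: 0.0
```

Call:
play_rows([
  [[0,0,0,-0.035,0,0.3,50],[0,0,0,0,0,0.3,50],[0,0,0,0,0,0.09,50],[0,0,0,0,0,0,50],[0,0,0,0,0,0,50]],
])

```text
time: 3.57
tool_pos: [0.5155, -0.0333, 0.1037]
tcp_rot: [2.449, 1.966, 0.001]
wrist_force: [0.4, 0.6, -0.1]
width: 0.588
grip_force: 0.0
```

Call:
play_rows([
  [[0,0,0,0,0,0,0],[0,0,0,0,0,0,0],[0,0,0,0,0,0,0],[0,0,0,0,0,0,0],[0,0,0,0,0,0,0]],
], newtons=40)

```text
time: 3.98
tool_pos: [0.5149, -0.0336, 0.1043]
tcp_rot: [2.451, 1.965, 0.001]
wrist_force: [-4.7, 1.2, 7.2]
width: 0.148
grip_force: 40.5
```

Call:
play_rows([
  [[0,0,-0.24,0,0,0,0],[0,0,-0.24,0,0,0,0],[0,0,-0.24,0,0,0,0],[0,0,-0.24,0,0,0,0],[0,0,-0.24,0,0,0,0]],
])

```text
time: 4.4
tool_pos: [0.5154, -0.0335, 0.1043]
tcp_rot: [1.753, 2.606, 0.002]
wrist_force: [-2.6, 2.0, 6.2]
width: 0.156
grip_force: 40.3
```

Call:
play_rows([
  [[0,0,-0.24,0,0,0,0],[0,0,-0.24,0,0,0,0],[0,0,-0.24,0,0,0,0],[0,0,-0.24,0,0,0,0],[0,0,0,0,0,0,0]],
])

```text
time: 4.82
tool_pos: [0.5156, -0.0333, 0.1043]
tcp_rot: [1.084, 2.947, 0.003]
wrist_force: [-1.5, 2.1, 5.1]
width: 0.153
grip_force: 40.2
```

Call:
play_rows([
  [[0,0,-0.2,0,0,0,0],[0,0,-0.2,0,0,0,0],[0,0,-0.2,0,0,0,0],[0,0,-0.2,0,0,0,0],[0,0,0,0,0,0,0]],
])

```text
time: 5.23
tool_pos: [0.5157, -0.033, 0.1043]
tcp_rot: [0.479, 3.103, 0.003]
wrist_force: [-1.3, 2.8, 5.5]
width: 0.156
grip_force: 40.2
```

```bash
python3 -c "
from h import *
from scipy.spatial.transform import Rotation as R
s=bot.read_state();print(s['torque'],s['wrist_force'],s['tool_pos']);y=R.from_rotvec(s['tcp_rot']).as_matrix()[:,1];print(np.degrees(np.arctan2(y[1],y[0])),s['q'])"
```

```text
[0.61220456 0.33682011 0.01537883] [-1.28867714  2.81465845  5.45241535] [ 0.51566832 -0.03301411  0.10431428]
72.4576830632818 [-1.13287692e-01  8.13527335e-02  2.06655210e+00  2.03284670e-03
  9.91526886e-01 -1.37902193e+00]
```

Call:
play_rows([
  [[0,0,-0.17,0,0,0,0],[0,0,-0.17,0,0,0,0],[0,0,-0.17,0,0,0,0],[0,0,-0.17,0,0,0,0],[0,0,0,0,0,0,0]],
])

```text
time: 5.65
tool_pos: [0.5157, -0.0328, 0.1043]
tcp_rot: [-0.049, 3.139, 0.003]
wrist_force: [-1.0, 4.0, 5.5]
width: 0.153
grip_force: 41.0
```

```bash
cat > st.py <<'E'
from h import *
from scipy.spatial.transform import Rotation as R
s=bot.read_state();print(s['time'],s['torque'],s['wrist_force'],s['tool_pos']);y=R.from_rotvec(s['tcp_rot']).as_matrix()[:,1];print("yaw",np.degrees(np.arctan2(y[1],y[0])),s['q'][[0,5]],s['width']*85.4,s['grip_force'])
E
python3 st.py
```

```text
5.65 [ 0.72796522  0.37282107 -0.64601592] [-1.03137082  3.98983971  5.50576436] [ 0.51569763 -0.03279532  0.10434789]
yaw 91.78877176525947 [-0.11333118 -1.71691223] 13.025989609632246 40.99359333515167
```

Call:
play_rows([
  [[0,0,-0.04,0,0,0,0],[0,0,-0.04,0,0,0,0],[0,0,0,0,0,0,0],[0,0,0,0,0,0,0]],
])

```text
time: 5.98
tool_pos: [0.5161, -0.0329, 0.1044]
tcp_rot: [-0.105, 3.136, 0.003]
wrist_force: [-1.2, 4.5, 6.8]
width: 0.15
grip_force: 53.3
```

```bash
python3 st.py
```

```text
5.9833 [ 0.75251823  0.20571276 -0.79533414] [-1.21127753  4.45012873  6.77639531] [ 0.51610322 -0.03288247  0.10442388]
yaw 93.8507902964075 [-0.11346859 -1.75309622] 12.785987263277155 53.29152039717883
```

The dial is against its stop: the twist torque rose and the yaw matches off. I'll release it and check.

Call:
play_rows([
  [[0,0,0,0,0,0,44],[0,0,0,0,0,0,44],[0,0,0,0,0,0,44],[0,0,0,0,0,-0.3,44],[0,0,0,0,0,-0.3,44]],
])

```text
time: 6.4
tool_pos: [0.5121, -0.0338, 0.1603]
tcp_rot: [0.11, -3.133, -0.001]
wrist_force: [0.3, -0.4, 0.8]
width: 0.512
grip_force: 0.0
```

Call:
play_rows([
  [[0,0,0.24,0,0,-0.3,44],[0,0,0.24,0,0,0,44],[0,0,0.24,0,0,0,44],[0,0,0.24,0,0,0,44],[0,0,0.24,0,0,0,44]],
])

```text
time: 6.82
tool_pos: [0.5146, -0.0341, 0.1924]
tcp_rot: [0.831, 3.029, -0.001]
wrist_force: [-0.2, -0.4, 0.2]
width: 0.514
grip_force: 0.0
```

Call:
play_rows([
  [[0,0,0.09,0,0,0,44],[0,0,0,0,0,0,44],[0,0,0,0,0,0,44]],
])

```text
time: 7.07
tool_pos: [0.5144, -0.0339, 0.192]
tcp_rot: [-0.888, -3.013, 0.001]
wrist_force: [-0.1, 0.1, -0.9]
width: 0.514
grip_force: 0.0
```

```bash
python3 st.py
python3 - <<'E'
from h import *
a=cam("wrist"); b=cam("top"); np.savez("w2.npz",**a)
A=cv2.resize(a["image"],(560,420)); B=cv2.resize(b["image"][225:295,335:390],None,fx=4,fy=4,interpolation=2); B=cv2.copyMakeBorder(B,0,420-B.shape[0],0,0,0)
cv2.imwrite("pics/w2.png",np.hstack([A,B])[:,:,::-1])
E
```

```text
7.0667 [-0.02069627 -0.03708943 -0.01002492] [-0.10797895  0.12256506 -0.90480037] [ 0.51443364 -0.03392804  0.1920248 ]
yaw 57.15944076534651 [-0.11395583 -1.11143836] 43.93404861272278 0.0
```

View pics/w2.png

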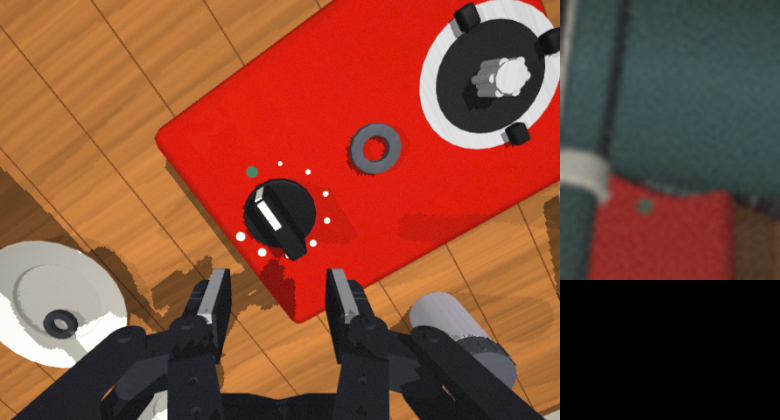

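The wrist view shows the pointer at (263,200) aimed towards the green dot at (252,172). The washer is at (375,149), still on the deck. I'll measure the bar angle, then the washer and the saucer.

Run:
```python
from h import *
np.set_printoptions(precision=4,suppress=True)
c=dict(np.load("w2.npz")); P=pts(c); hsv=cv2.cvtColor(c["image"],cv2.COLOR_RGB2HSV)
near=np.hypot(P[...,0]-.515,P[...,1]+.033)<.028
Q=P[near&(P[...,2]>.119)&(P[...,2]<.132)]; print("bar",len(Q),cv2.minAreaRect((Q[:,:2]*1000).astype(np.float32)))
def comp(m,z,n,amin=12):
    k,l,s,ce=cv2.connectedComponentsWithStats(m.astype(np.uint8))
    for i in range(1,k):
        if s[i,4]>amin:
            e=cv2.minAreaRect(max(cv2.findContours((l==i).astype(np.uint8),0,2)[0],key=len))[0]
            print(n,ce[i],s[i,4],ray(c,*e,z),np.percentile(P[l==i][:,2],[10,50,90]))
w=np.hypot(P[...,0]-.511,P[...,1]-.051)<.03
comp(w&(hsv[...,1]<110),.093,"washer",100)
comp((np.hypot(P[...,0]-.477,P[...,1]+.033)<.02)&(hsv[...,0]>40)&(hsv[...,0]<100)&(hsv[...,1]>60),.085,"green")
comp((hsv[...,1]<70)&(hsv[...,2]>150)&near,.125,"pointer")
comp((np.hypot(P[...,0]-.517,P[...,1]+.324)<.03)&(hsv[...,2]<110),.013,"sw",100)
```

```text
bar 2017 ((513.9989013671875, -32.96772384643555), (50.34127426147461, 14.31237506866455), 1.0147643089294434)
washer [428.4774 168.8768] 2053 [0.5096 0.0496 0.093 ] [0.0918 0.0931 0.0941]
green [287.5135 195.7658] 111 [ 0.4775 -0.0334  0.085 ] [0.0852 0.0861 0.087 ]
pointer [295.5281 222.764 ] 89 [ 0.4871 -0.031   0.125 ] [0.1031 0.1151 0.1244]
pointer [307.3463 246.1104] 335 [ 0.5023 -0.0332  0.125 ] [0.1251 0.126  0.1269]
pointer [239.2045 364.2045] 44 [ 0.5442 -0.1124  0.125 ] [0.2312 0.232  0.2323]
sw [ 68.7718 370.0595] 907 [ 0.5135 -0.3221  0.013 ] [0.0082 0.0127 0.0137]
```

Call:
play_rows([
  [[0,0,0,0.245,0.345,0,48],[0,0,0,0.245,0.345,0,48],[0,0,0,0,0,0,48],[0,0,0,0,0,0,48],[0,0,0,0,0,0,48]],
])

```text
time: 7.58
tool_pos: [0.511, 0.0494, 0.1922]
tcp_rot: [0.888, 3.013, -0.001]
wrist_force: [-0.3, -0.2, -0.1]
width: 0.565
grip_force: 0.0
```

```bash
python3 st.py
python3 - <<'E'
from h import *
c=cam("wrist"); save(c,"w3.png"); P=pts(c); hsv=cv2.cvtColor(c["image"],cv2.COLOR_RGB2HSV)
w=(np.hypot(P[...,0]-.511,P[...,1]-.051)<.03)&(hsv[...,1]<110)&(P[...,2]<.1)
e=cv2.minAreaRect(max(cv2.findContours(w.astype(np.uint8),0,2)[0],key=len)); print(e,ray(c,*e[0],.093))
E
```

```text
7.5833 [ 0.03482402 -0.01329373  0.01276299] [-0.27788984 -0.16496762 -0.13722517] [0.51102139 0.04944184 0.19220782]
yaw 57.17856672043078 [ 0.04844832 -0.94918078] 48.226109897357425 0.0
((317.7500305175781, 242.75003051757812), (53.03300476074219, 52.32590103149414), 45.0) [0.50946862 0.05029534 0.093     ]
```

View pics/w3.png

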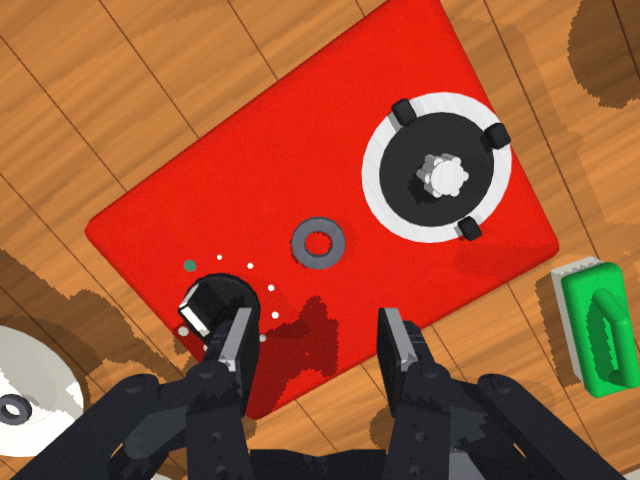

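The fingers straddle the washer at (318,243), and their mid column is about 319. I'll descend, feeling for the deck.

Call:
play_rows([
  [[0,0,0,0.01,0,0.35,48],[0,0,0,0,0,0.35,48],[0,0,0,0,0,0.25,48],[0,0,0,0,0,0,48],[0,0,0,0,0,0,48]],
])

```text
time: 8.05
tool_pos: [0.5088, 0.0488, 0.0959]
tcp_rot: [-0.892, -3.008, 0.002]
wrist_force: [-0.5, -0.3, 0.5]
width: 0.565
grip_force: 0.0
```

Call:
play_rows([
  [[0,0,0,0,0,0.04,48],[0,0,0,0,0,0,48],[0,0,0,0,0,0,48]],
])

```text
time: 8.3
tool_pos: [0.5118, 0.0498, 0.0952]
tcp_rot: [0.89, 3.009, 0.002]
wrist_force: [0.5, 0.2, -0.1]
width: 0.562
grip_force: 0.0
```

```bash
python3 st.py
```

```text
8.3 [ 0.03405031 -0.05697204  0.03524168] [ 0.54390825  0.23835975 -0.07360853] [0.51183626 0.04982006 0.09517674]
yaw 57.04222174631434 [ 0.04862566 -0.94691218] 48.02045313203133 0.0
```

Call:
play_rows([
  [[0,0,0,0.015,0,0.06,48],[0,0,0,0,0,0,48],[0,0,0,0,0,0,48]],
])

```text
time: 8.55
tool_pos: [0.5088, 0.051, 0.0873]
tcp_rot: [-0.89, -3.013, 0.0]
wrist_force: [0.1, -0.5, 0.0]
width: 0.562
grip_force: 0.0
```

Call:
play_rows([
  [[0,0,0,0,0,0.03,48],[0,0,0,0,0,0,48],[0,0,0,0,0,0,48]],
])

```text
time: 8.8
tool_pos: [0.5088, 0.0509, 0.084]
tcp_rot: [-0.89, -3.012, 0.0]
wrist_force: [-0.8, 0.1, -0.3]
width: 0.559
grip_force: 0.0
```

Call:
play_rows([
  [[0,0,0,0,0,0.02,48],[0,0,0,0,0,0,48],[0,0,0,0,0,0,48]],
])

```text
time: 9.05
tool_pos: [0.5092, 0.0509, 0.0824]
tcp_rot: [0.89, 3.012, 0.0]
wrist_force: [0.8, 0.9, -0.5]
width: 0.564
grip_force: 0.3
```

Call:
play_rows([
  [[0,0,0,0,0,0.015,48],[0,0,0,0,0,0,48],[0,0,0,0,0,0,48]],
])

```text
time: 9.3
tool_pos: [0.5093, 0.0509, 0.0823]
tcp_rot: [0.89, 3.013, 0.0]
wrist_force: [-3.9, -0.7, 10.5]
width: 0.562
grip_force: 5.2
```

The fingertips touched the deck at TCP z 0.0823. I'll back up slightly and close.

Call:
play_rows([
  [[0,0,0,0,0,-0.035,48],[0,0,0,0,0,0,48],[0,0,0,0,0,0,20],[0,0,0,0,0,0,20],[0,0,0,0,0,0,20]],
], newtons=30)

```text
time: 9.72
tool_pos: [0.5091, 0.0509, 0.0846]
tcp_rot: [0.89, 3.013, 0.0]
wrist_force: [-1.2, -0.5, 4.9]
width: 0.407
grip_force: 29.4
```

Call:
play_rows([
  [[0,0,0,0,0,0,20],[0,0,0,0,0,0,20],[0,0,0,0,0,0,20]],
])

```text
time: 9.97
tool_pos: [0.5091, 0.0509, 0.0846]
tcp_rot: [0.89, 3.013, 0.0]
wrist_force: [-2.1, 0.7, 4.8]
width: 0.406
grip_force: 29.4
```

```bash
python3 st.py
```

```text
9.9667 [0.02426568 0.18197112 0.00261798] [-2.08108657  0.7118482   4.77455421] [0.50910251 0.05088394 0.08464362]
yaw 57.07064144983543 [ 0.05093745 -0.94512655] 34.6661057017692 29.417784651741385
```

Call:
play_rows([
  [[0,0,0,0,0,-0.1,20],[0,0,0,0,0,-0.2,20],[0,0,0,0,0,-0.25,20],[0,0,0,0,0,-0.25,20],[0,0,0,0,0,0,20]],
])

```text
time: 10.38
tool_pos: [0.5126, 0.051, 0.1699]
tcp_rot: [0.888, 3.005, 0.005]
wrist_force: [2.2, 0.2, 0.1]
width: 0.4
grip_force: 30.0
```

```bash
python3 - <<'E'
from h import *
c=cam("wrist"); np.savez("w4.npz",**c); save(c,"w4.png")
E
python3 st.py
```

```text
10.4333 [-0.01533677  0.01605977  0.02221756] [ 0.36644458 -0.07102226 -1.20322057] [0.51142741 0.05097712 0.16764874]
yaw 57.068980793115045 [ 0.05091464 -0.94509334] 34.37392848057917 29.99380881898105
```

View pics/w4.png

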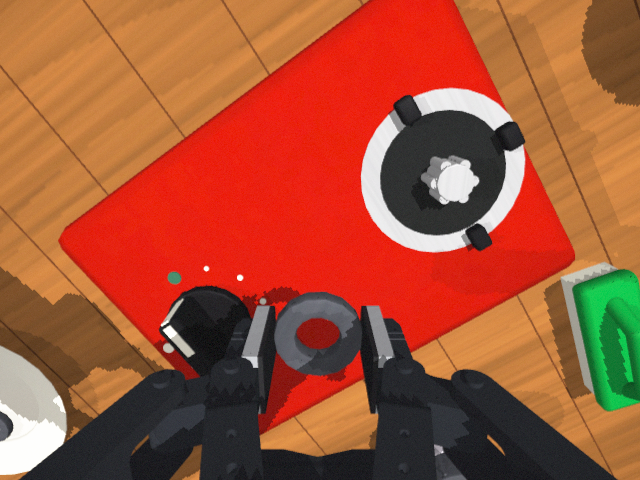

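The washer is held level between the pads at (317,334), and the dial pointer is still at the green dot. I'll carry it over the saucer.

Call:
play_rows([
  [[0,0,0,-0.1,-0.2,0,20],[0,0,0,-0.17,-0.33,0,20],[0,0,0,-0.17,-0.33,0,20],[0,0,0,-0.17,-0.33,0,20],[0,0,0,-0.17,-0.33,0,20]],
])

```text
time: 10.85
tool_pos: [0.4903, -0.1202, 0.1628]
tcp_rot: [-0.889, -3.011, 0.0]
wrist_force: [0.7, 0.4, -0.9]
width: 0.404
grip_force: 30.0
```

Call:
play_rows([
  [[0,0,0,-0.17,-0.33,0,20],[0,0,0,-0.17,-0.33,0,20],[0,0,0,-0.17,-0.33,0,20],[0,0,0,-0.17,-0.33,0,20],[0,0,0,-0.14,-0.27,0,20]],
])

```text
time: 11.27
tool_pos: [0.4726, -0.2991, 0.1627]
tcp_rot: [-0.891, -3.01, -0.0]
wrist_force: [0.2, 0.8, 0.1]
width: 0.403
grip_force: 30.0
```

Call:
play_rows([
  [[0,0,0,0,0,0,20],[0,0,0,0,0,0,20],[0,0,0,0,0,0,20]],
])

```text
time: 11.52
tool_pos: [0.4732, -0.2963, 0.1628]
tcp_rot: [-0.891, -3.01, -0.002]
wrist_force: [-0.4, 0.8, -1.0]
width: 0.406
grip_force: 30.1
```

```bash
python3 st.py
python3 - <<'E'
from h import *
np.set_printoptions(precision=4,suppress=True)
c=cam("wrist"); save(c,"w5.png"); P=pts(c); hsv=cv2.cvtColor(c["image"],cv2.COLOR_RGB2HSV)
near=np.hypot(P[...,0]-.494,P[...,1]+.311)<.1
rim=near&(hsv[...,1]<40)&(hsv[...,2]>120)&(P[...,2]>.001)&(P[...,2]<.03)
Q=P[rim&(P[...,2]>.0155)]; A=np.c_[2*Q[:,:2],np.ones(len(Q))]
s=np.linalg.lstsq(A,(Q[:,:2]**2).sum(1),rcond=None)[0]; print("rim",len(Q),s[:2],np.sqrt(s[2]+s[0]**2+s[1]**2))
F=P[rim&(np.hypot(P[...,0]-.494,P[...,1]+.311)<.04)]; print("floor z",np.median(F[:,2]))
w=near&(hsv[...,2]<110)&(P[...,2]<.02)&(np.hypot(P[...,0]-.515,P[...,1]+.323)<.026)
e=cv2.minAreaRect(max(cv2.findContours(w.astype(np.uint8),0,2)[0],key=len)); print("sw",e,ray(c,*e[0],.013),w.sum())
E
```

```text
11.5167 [ 0.04734526  0.01790672 -0.015055  ] [-0.38810652  0.75577724 -1.04733859] [ 0.47324313 -0.29629128  0.1628015 ]
yaw 57.01836732865972 [-0.6043294  -1.59975347] 34.68184303310668 30.0815536826849
rim 5080 [ 0.4937 -0.3099] 0.07492641259656733
floor z 0.005389772250329953
sw ((314.9009094238281, 278.7302551269531), (31.62184715270996, 42.22303771972656), 88.26429748535156) [ 0.5103 -0.3231  0.013 ] 785
```

View pics/w5.png

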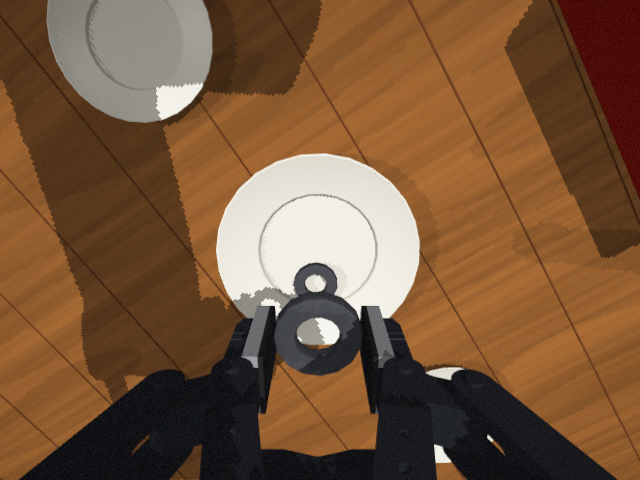

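The washer is above the saucer floor, opposite the other washer at (315,280), and the saucer centre is confirmed at (0.494, -0.310). I'll lower it in stages.

Call:
play_rows([
  [[0,0,0,-0.04,0,0.3,20],[0,0,0,0,0,0.35,20],[0,0,0,0,0,0.35,20],[0,0,0,0,0,0.25,20],[0,0,0,0,0,0.1,20]],
])

```text
time: 11.98
tool_pos: [0.4745, -0.2953, 0.0247]
tcp_rot: [-0.885, -3.006, -0.004]
wrist_force: [-0.6, 0.3, -0.7]
width: 0.404
grip_force: 30.1
```

Call:
play_rows([
  [[0,0,0,0,0,0,20],[0,0,0,0,0,0,20],[0,0,0,0,0,0,20]],
])

```text
time: 12.23
tool_pos: [0.4793, -0.2998, 0.0313]
tcp_rot: [0.888, 3.01, -0.002]
wrist_force: [-0.0, -0.5, 0.2]
width: 0.405
grip_force: 30.1
```

Call:
play_rows([
  [[0,0,0,0,0,0.12,20],[0,0,0,0,0,0.08,20],[0,0,0,0,0,0,20],[0,0,0,0,0,0,20],[0,0,0,0,0,0,20]],
])

```text
time: 12.65
tool_pos: [0.4775, -0.2994, 0.0093]
tcp_rot: [-0.891, -3.013, -0.0]
wrist_force: [-0.2, 0.1, -0.3]
width: 0.403
grip_force: 30.1
```

Call:
play_rows([
  [[0,0,0,0,0,0.03,20],[0,0,0,0,0,0,20],[0,0,0,0,0,0,20]],
])

```text
time: 12.9
tool_pos: [0.4775, -0.2993, 0.0062]
tcp_rot: [-0.891, -3.013, -0.0]
wrist_force: [-0.1, -0.8, -0.8]
width: 0.408
grip_force: 30.1
```

Call:
play_rows([
  [[0,0,0,0,0,0.012,20],[0,0,0,0,0,0,20],[0,0,0,0,0,0,20]],
])

```text
time: 13.15
tool_pos: [0.4775, -0.2993, 0.005]
tcp_rot: [-0.89, -3.013, -0.0]
wrist_force: [-0.5, -0.1, 0.5]
width: 0.405
grip_force: 30.1
```

Call:
play_rows([
  [[0,0,0,0,0,0.01,20],[0,0,0,0,0,0,20],[0,0,0,0,0,0,20]],
])

```text
time: 13.4
tool_pos: [0.4777, -0.2995, 0.0047]
tcp_rot: [0.89, 3.013, -0.0]
wrist_force: [-1.9, 1.7, 5.5]
width: 0.403
grip_force: 30.6
```

The washer is down with about 5 N of contact. I'll release and retreat.

Call:
play_rows([
  [[0,0,0,0,0,0,44],[0,0,0,0,0,0,44],[0,0,0,0,0,0,44],[0,0,0,0,0,-0.05,44],[0,0,0,0,0,-0.1,44]],
])

```text
time: 13.82
tool_pos: [0.4763, -0.2985, 0.0181]
tcp_rot: [-0.89, -3.01, -0.002]
wrist_force: [-0.9, -0.1, -0.8]
width: 0.515
grip_force: 0.0
```

Call:
play_rows([
  [[0,0,0,0,0,-0.25,44],[0,0,0,0,0,-0.35,44],[0,0,0,0,0,-0.35,44],[0,0,0,0,0,-0.35,44],[0,0,0,0,0,-0.35,44]],
])

```text
time: 14.23
tool_pos: [0.4774, -0.2992, 0.1868]
tcp_rot: [0.89, 3.012, -0.0]
wrist_force: [-0.5, 0.2, 0.1]
width: 0.515
grip_force: 0.0
```

Call:
play_rows([
  [[0,0,0,0,0,0,44],[0,0,0,0,0,0,44],[0,0,0,0,0,0,44]],
])

```text
time: 14.48
tool_pos: [0.4775, -0.2993, 0.1847]
tcp_rot: [0.89, 3.012, -0.0]
wrist_force: [-0.5, 0.1, 0.2]
width: 0.513
grip_force: 0.0
```

```bash
python3 - <<'E'
from h import *
np.set_printoptions(precision=4,suppress=True)
for n in("scene","wrist"):
    c=cam(n); P=pts(c); hsv=cv2.cvtColor(c["image"],cv2.COLOR_RGB2HSV)
    if n=="scene": save(c,"s6.png",(120,150,400,350),2.8)
    near=np.hypot(P[...,0]-.494,P[...,1]+.31)<.06
    k,l,s,ce=cv2.connectedComponentsWithStats((near&(hsv[...,2]<110)&(P[...,2]<.03)).astype(np.uint8))
    for i in range(1,k):
        if s[i,4]>60: print(n,ce[i],s[i,4],ray(c,*ce[i],.013),np.median(P[l==i][:,2]))
    d=P[(np.hypot(P[...,0]-.515,P[...,1]+.033)<.028)&(P[...,2]>.119)&(P[...,2]<.132)]
    if len(d)>50: print("bar",len(d),cv2.minAreaRect((d[:,:2]*1000).astype(np.float32)))
E
python3 st.py
```

```text
scene [173.0741 250.2222] 108 [ 0.4823 -0.2982  0.013 ] 0.01317816403988627
scene [161.3063 261.8288] 111 [ 0.5182 -0.3232  0.013 ] 0.012858223379790553
bar 101 ((515.9558715820312, -31.9010009765625), (12.049674987792969, 52.76742935180664), 88.59322357177734)
wrist [317.4805 219.5929] 1049 [ 0.4782 -0.3     0.013 ] 0.013179262250973107
wrist [315.578  268.3867] 962 [ 0.5137 -0.325   0.013 ] 0.013154524676945173
14.5833 [-0.0024015   0.01600937 -0.00679615] [-0.28632011 -0.20278789 -0.01410684] [ 0.47642624 -0.29854575  0.1824929 ]
yaw 57.06596188339311 [-0.60408134 -1.60007384] 43.83449635667741 0.0
```

View pics/s6.png

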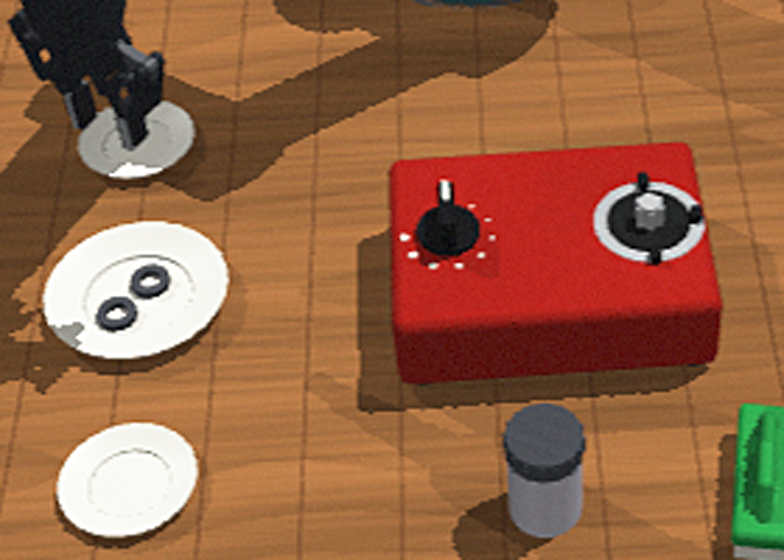

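Both washers lie flat in the saucer at (117,313) and (150,280). The dial points to off, and the arm is clear.

```bash
python3 -c "
from workcell import bot
print(bot.finish_job())"
```

```text
the job is handed in; nothing more can be done
None
```

The dial is at its off stop and the stray washer lies flat in the saucer beside the other one. I handed the job in at about 14.6 s; the hand-in call returned no verdict.

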